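# Lock the lid of the red-knobbed pressure cooker

### The job

Two pressure cookers stand on the hob. Lock the lid of the one with the red knob: turn its red knob clockwise until it clicks past its catch and rests at the green dot, then let go of it. The cooker with the black knob is already locked; leave its knob as it is.

Things in the scene. Friction and masses are not known exactly. Their poses are not given: they have to be found in the camera images.
- knob_red_grip (a point): Red knob on the lid of the cooker to lock (mm): upright bar 56 long, 16 thick, 38 high on a disc 56 wide. Point: on the turning axis, mid-bar, 12 below the bar's top, 24 above the disc. z up; x along the bar (turns with it), y across; a white line marks the -x end. Fixed black collar (82 wide, 32 below the point) has a white dot (open), a green dot (locked). Cooker fixed; heading varies.
- knob_red (a joint): Turn of the red knob, rad, grows clockwise seen from above. 0: pointer at the white dot, open, a stop (it starts here); 1.05: pointer at the green dot, locked, a stop. An over-centre spring catch holds it in either notch: it resists with 0.10 to 0.12 N m at first, falling to none at 0.52, pushes back towards 0 until 0.52 is passed, then snaps the knob on to 1.05.
- knob_black_grip (a point): The same point on the black knob of the second, otherwise equal cooker, already locked; leave it. Each cooker: steel pot, 192 mm wide lid whose top lies 40 to 65 mm below this point, two black side grips reaching 125 mm from the axis, a 14 mm wide relief valve 66 mm from the axis with its top 36 mm below this point.
- knob_black (a joint): Turn of the black knob, rad, same meaning as for the red one; it starts at 1.05 (locked) and must stay there.

How it is judged:
By the outcome, as a careful person would: the job done as asked, in the order asked, and still so for the second after the job is handed in, with the robot touching nothing.
It also fails if it takes over 32 s, if anything falls off the work surface, if the arm or the gripper's body presses on something with over 40 N, if the wrist force passes 120 N, or if a joint passes its speed limit or range.

### The arm

A 6-joint arm with a two-finger parallel gripper is mounted at the origin on a cart in front of the work surface, level with it; the furniture and walls round the work are solid. World frame = base frame: x ahead of the robot, y to its left, z up, the work surface at z = 0. Lengths are in m, angles in rad, forces in N, time in s.
With the tool pointing down it reaches from about 0.25 to 0.725 m from the base axis. Payload 4 kg.
Tool frame: the origin (TCP) lies at the very end of the fingers, on their centre line; the grasp point (between the pads) lies 19 mm behind it; z points along the fingers, y is the line along which they close (so a half turn about z gives the same grasp; the last joint's range is limited). The gripper opens to 85 mm and grips with 20 to 120 N. Pads are 22 mm wide; open, the fingers measure 114 mm over their backs; the gripper's body (76 mm by 85 mm) begins 54 mm behind the grasp point. The pads swing forward as they close: fully open they stand 13 mm farther back than shut.
Start: joints at [-1.303, 0.241, 0.005, 1.335, 0, 1.571], TCP at [0.132, -0.482, 0.231] pointing down, gripper open.
Joint ranges: [-2.72, 2.72], [-1.05, 1.87], [-1.09, 1.28], [-1.99, 2.15], [-1.42, 1.44], [-3.14, 3.14]. Speed limits (rad/s): [2.79, 2.79, 3.14, 3.14, 3.14, 3.14].

### API

Orientations are given as a unit quaternion [w, x, y, z].
In Python, from rig import manip gives the robot as it stands.
- The arm moves only by the tool play_rows, never from a script. Its argument "rows" is a list of rows, each a list of 5 numbers: the opening, from 0 (shut) to 1 (fully open), then the shift along the tool's x, y, z in units of 12 cm (1.0 is 12 cm), then the turn about the tool's z in units of 90 degrees (1.0 is 90 degrees). In form: [[gripper, tx, ty, tz, turn], ...]. A call has 1 to 20 rows; each row is the pose to reach, as a shift and turn from the pose commanded when the call began, along the tool's axes at that moment; what a row does not reach only later rows make up. A row lasts 1/10 s, in which the tool goes at most 50 mm and 8.59 degrees, less where a joint would pass 70% of its speed; a pose out of reach is approached as far as the arm can. A call with a number of a shift or a turn outside -1 to 1 is refused whole. A call with a gripper value outside its range is refused whole. The fingers move at their own pace and stop on an object; "grip_force" is the grip in N (left out, the last holds). Time passes only in rows, so rows that repeat a pose let the fingers close. It gives the time, the measured TCP pose, the force, the opening and the grip force at its end, in the units of the state.
- manip.sense(): the state, without advancing time (a new reading comes with each control period).
- manip.snapshot(name): name is "scene" or "top" or "wrist"; returns (picture, depth): 400x640x3 uint8, red, green, blue; 400x640 float32, m along the optical axis (not along the pixel's ray), 0 where there is no reading.
- manip.get_calibration(name): a dict with "intrinsics" (3x3 intrinsics, pixels), "world_to_cam" (4x4, takes a point from world to camera coordinates); the wrist camera has in their place "tool_from_camera" (4x4, takes a point from camera to tool coordinates, whose origin is the TCP and whose axes are the flange's). Camera axes: x right, y down, z forward; pixel columns grow to the right and rows downward; lengths in m; the calibration is good to about 2 mm. A picture is of the moment at which its call begins: read the wrist's pose just before it. get_calibration takes no time and is no camera call.
- manip.hand_in(): hands the job in; it is judged then, once.
The state is a dict: "time_s": time; "joint_positions": joint angles; "joint_velocities": joint speeds; "effort": joint torques, N m; "ee_pos": TCP position; "tcp_rot": TCP orientation; "contact_force": force on the tool from outside, world axes, zero at the start; "torque": the same for the moment, N m; "gripper_width": finger opening in m; "grip_force": force on a finger pad.
Only numpy, scipy, OpenCV 4.12 (cv2) and the standard library are available. Lean on these libraries where they do the work, as an engineer would, in place of code of your own. Each camera call takes 0.05 s, during which the arm holds its last target. There are 200 camera calls.

## Working session

There is one attempt and no reset: what is moved stays moved. The work goes in short steps, Python scripts to look and compute and a tool call to move; the robot and the scene stay as the last step left them, time stands still between calls to the robot, and variables do not carry over. Pictures are saved under pics/ and viewed, at most 10 in all, crops included, and the job is handed in when it is done.

Besides the shell and the picture viewer there is one more tool, called after ">>>" in YAML: its name, and indented under it one key for each argument. play_rows: Moves the arm, as the interface text tells. Shifts and turns lie within -1 to 1; 1 stands for 12 cm of shift or 90 degrees of turn. Its arguments: {"type":"object","properties":{"rows":{"type":"array","items":{"type":"array","items":{"type":"number","minimum":-1,"maximum":1}}},"grip_force":{"type":"number"}},"required":["rows"]}

```bash
mkdir -p pics; ls
python3 - <<'E'
from rig import manip
import cv2,numpy as np
s=manip.sense();print(s)
for n in("scene","top"):
    p,d=manip.snapshot(n);cv2.imwrite(f"pics/{n}0.png",p[...,::-1]);np.savez(f"pics/{n}0.npz",p=p,d=d)
    print(n,{k:np.round(v,4).tolist() for k,v in manip.get_calibration(n).items()})
print(manip.get_calibration("wrist"))
E
```

```text
pics
{'time_s': 0.0, 'joint_positions': array([-1.30296093e+00,  2.41414990e-01,  3.74304916e-03,  1.33522887e+00,
        3.33717762e-06,  1.57082469e+00]), 'joint_velocities': array([-0.00175774, -0.00114892, -0.00030044,  0.0010147 , -0.0016602 ,
        0.00118023]), 'effort': array([ 5.23391839e-05, -3.72319651e+01,  2.52406669e+01,  1.69298064e-02,
        4.54525173e-05, -9.14939164e-07]), 'ee_pos': array([ 0.13215526, -0.48156043,  0.23041916]), 'tcp_rot': array([-1.04304298e-03,  9.91047763e-01,  1.33503651e-01, -1.38854359e-04]), 'contact_force': array([-0.41734565, -0.47499245, -0.25662393]), 'torque': array([-0.03078178,  0.03845142, -0.03060791]), 'grip_force': 0.0, 'gripper_width': 0.08564205878317949}
scene {'intrinsics': [[510.8226, 0.0, 326.1437], [0.0, 510.8226, 201.3663], [0.0, 0.0, 1.0]], 'world_to_cam': [[-0.8788, -0.477, -0.0113, 0.4275], [-0.3202, 0.6072, -0.7272, 0.3535], [0.3537, -0.6354, -0.6864, 1.0028], [0.0, 0.0, 0.0, 1.0]]}
top {'intrinsics': [[517.2773, 0.0, 315.8445], [0.0, 517.2773, 194.3189], [0.0, 0.0, 1.0]], 'world_to_cam': [[-0.0182, -0.9998, 0.0065, -0.0872], [-0.9805, 0.0166, -0.1957, 0.5519], [0.1955, -0.01, -0.9806, 0.985], [0.0, 0.0, 0.0, 1.0]]}
{'intrinsics': array([[328.8792035 ,   0.        , 320.38267674],
       [  0.        , 328.8792035 , 200.62043774],
       [  0.        ,   0.        ,   1.        ]]), 'tool_from_camera': array([[ 3.53106721e-04, -9.60925642e-01, -2.76806407e-01,
         7.01332723e-02],
       [ 9.99999634e-01,  5.55052213e-04, -6.51203540e-04,
        -3.02151974e-04],
       [ 7.79400188e-04, -2.76806075e-01,  9.60925486e-01,
        -1.42528118e-01],
       [ 0.00000000e+00,  0.00000000e+00,  0.00000000e+00,
         1.00000000e+00]])}
```

View pics/scene0.png

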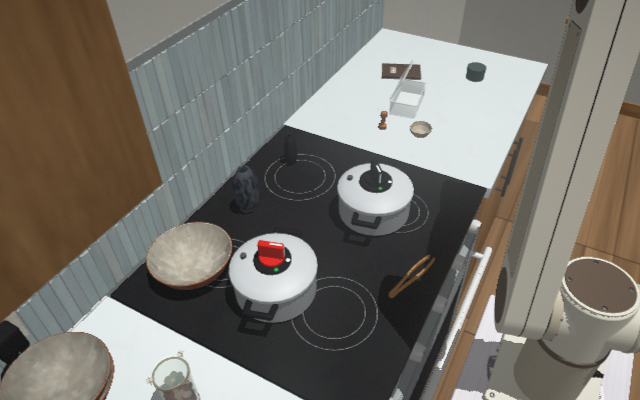

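View pics/top0.png

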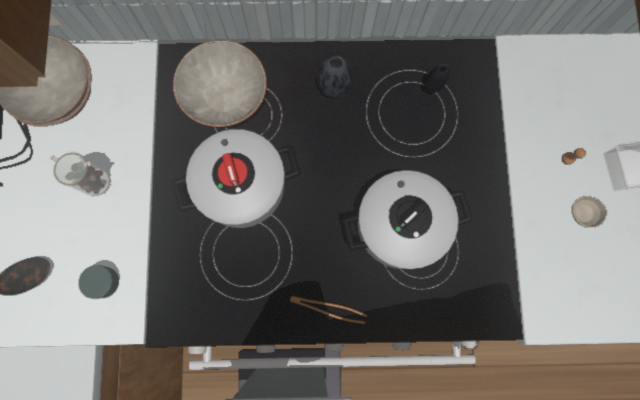

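The scene view shows the red knob at about (271,252) and the black one at (377,178). In the top view red is at (233,173), with its white dot at (238,190) and green dot at (221,186); black is at (410,217).

```bash
cat > h.py <<'E'
import numpy as np,cv2
from rig import manip
def cam(n,s=None):
    c=manip.get_calibration(n);K=c["intrinsics"]
    if n!="wrist": return K,np.linalg.inv(c["world_to_cam"])
    from scipy.spatial.transform import Rotation as R
    T=np.eye(4);T[:3,:3]=R.from_quat(np.roll(s["tcp_rot"],-1)).as_matrix();T[:3,3]=s["ee_pos"]
    return K,T@c["tool_from_camera"]
def ray(n,uv,s=None):
    K,T=cam(n,s);d=T[:3,:3]@np.linalg.solve(K,[*uv,1]);return T[:3,3],d
def onz(n,uv,z,s=None):
    o,d=ray(n,uv,s);return o+d*(z-o[2])/d[2]
def tri(a,b):
    A=np.zeros((3,3));y=np.zeros(3)
    for o,d in(a,b):
        d=d/np.linalg.norm(d);P=np.eye(3)-np.outer(d,d);A+=P;y+=P@o
    x=np.linalg.solve(A,y);return x,[np.linalg.norm(np.cross(x-o,d/np.linalg.norm(d))) for o,d in(a,b)]
def cloud(n,m,d,s=None):
    K,T=cam(n,s);v,u=np.nonzero(m&(d>0));z=d[v,u]
    P=(np.linalg.inv(K)@np.c_[u,v,np.ones(len(u))].T)*z
    return (T[:3,:3]@P).T+T[:3,3]
def red(p):
    p=p.astype(int);return (p[...,0]>90)&(p[...,0]>2*p[...,1])&(p[...,0]>2*p[...,2])
E
python3 - <<'E'
from h import *
for n in("scene","top"):
    f=np.load(f"pics/{n}0.npz");p,d=f["p"],f["d"];m=red(p)
    m=cv2.morphologyEx(m.astype(np.uint8),cv2.MORPH_CLOSE,np.ones((5,5)))>0
    k,l,st,c=cv2.connectedComponentsWithStats(m.astype(np.uint8));i=1+st[1:,4].argmax();m=l==i
    C=cloud(n,m,d);zt=np.percentile(C[:,2],99);top=C[C[:,2]>zt-.008];xy=top[:,:2].mean(0)
    w,V=np.linalg.eigh(np.cov(top[:,:2].T));q=(top[:,:2]-xy)@V
    print(n,st[i],c[i],"ztop",zt,"mean",xy,"axis deg",np.degrees(np.arctan2(V[1,1],V[0,1])),"ext",np.ptp(q,axis=0),len(top))
    D=C[C[:,2]<zt-.03];print(" disc",D.mean(0) if len(D) else None, np.ptp(C,axis=0))
    if n=="top":
        for nm,uv in dict(white=(238,190),green=(221,186)).items(): print(nm,onz(n,uv,zt-.044))
s=cv2.imread("pics/top0.png")[120:230,180:290];t=cv2.imread("pics/scene0.png")[220:300,220:320]
cv2.imwrite("pics/c.png",np.hstack([cv2.resize(s,(400,400),interpolation=2),cv2.resize(t,(400,400),interpolation=2)]))
E
```

```text
scene [258 240  27  27 586] [270.40443686 253.20477816] ztop 0.16309214099041522 mean [0.58124375 0.06380534] axis deg -163.78815353624117 ext [0.01802389 0.05507966] 167
 disc [0.57782032 0.07491117 0.12489481] [0.0579606  0.0434101  0.04954718]
top [218 154  30  33 722] [231.85180055 170.62603878] ztop 0.16131648002099216 mean [0.58128238 0.06115479] axis deg -163.88739110261716 ext [0.01614542 0.05530688] 251
 disc [0.5831644  0.05940635 0.12257715] [0.06488797 0.05442253 0.05233329]
white [0.5486244  0.05058871 0.11731648]
green [0.5568924  0.08277998 0.11731648]
```

View pics/c.png

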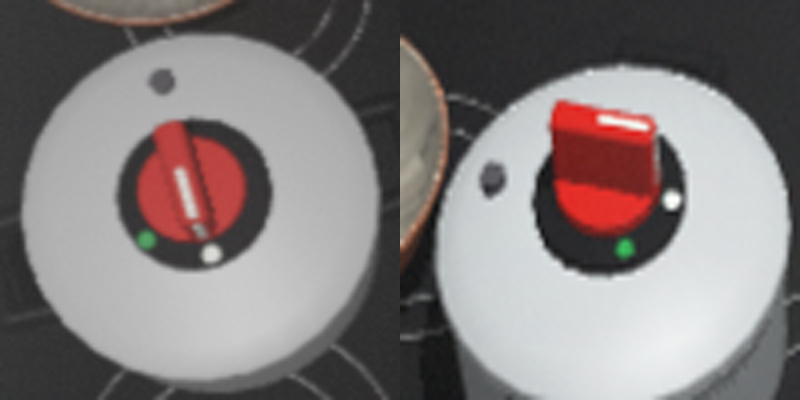

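Bar heading (about 16°), white dot (198°) and green dot (138°) are consistent, and clockwise is a positive tool turn. I'm starting towards a pose above the red knob and checking the sign of joint 6 on the way.

>>> play_rows:
  rows:
    - [1,0.3,-0.2,-0.4,0]
    - [1,0.6,-0.4,-0.5,0]
    - [1,0.96,-0.68,-0.5,0]
    - [1,0.96,-0.68,-0.5,0]

```text
time_s: 0.5
ee_pos: [0.2236, -0.3702, 0.2921]
tcp_rot: [0.0, 0.991, 0.136, 0.001]
contact_force: [-0.2, -0.2, 0.5]
gripper_width: 0.0855
grip_force: 0.0
```

```bash
python3 -c "
from rig import manip
print(manip.sense()['joint_positions'])"
```

```text
[-1.02819965e+00  8.59822095e-02 -2.43273750e-02  1.45991288e+00
  1.21934080e-03  1.84139855e+00]
```

>>> play_rows:
  rows:
    - [1,0.3,-0.2,0,-0.09]
    - [1,0.6,-0.4,0,-0.18]
    - [1,0.96,-0.68,0,-0.28]
    - [1,0.96,-0.68,0,-0.37]
    - [1,0.96,-0.68,0,-0.46]
    - [1,0.96,-0.68,0,-0.56]
    - [1,0.96,-0.68,0,-0.65]
    - [1,0.96,-0.68,0,-0.74]
    - [1,0.96,-0.68,0,-0.84]
    - [1,0.96,-0.68,0,-0.93]
    - [1,0.96,-0.68,0,-1]

```text
time_s: 1.6
ee_pos: [0.3109, -0.264, 0.2906]
tcp_rot: [-0.001, 0.604, 0.797, -0.0]
contact_force: [0.9, -0.2, -0.8]
gripper_width: 0.0855
grip_force: 0.0
```

>>> play_rows:
  rows:
    - [1,0.22,0.32,0,0]
    - [1,0.44,0.64,0,0]
    - [1,0.66,0.96,0,0]

```text
time_s: 1.9
ee_pos: [0.4018, -0.1565, 0.2908]
tcp_rot: [-0.0, 0.607, 0.794, -0.0]
contact_force: [0.2, -0.6, -0.0]
gripper_width: 0.0851
grip_force: 0.0
```

>>> play_rows:
  rows:
    - [1,0.22,0.32,0,0]
    - [1,0.44,0.64,0,0]
    - [1,0.66,0.96,0,0]

```text
time_s: 2.2
ee_pos: [0.4924, -0.0489, 0.2906]
tcp_rot: [-0.0, 0.606, 0.795, -0.0]
contact_force: [1.3, -1.0, -0.5]
gripper_width: 0.0854
grip_force: 0.0
```

>>> play_rows:
  rows:
    - [1,0.15,0.2,0,-0.09]
    - [1,0.3,0.4,0,-0.18]
    - [1,0.4,0.5,0,-0.28]
    - [1,0.4,0.5,0,-0.37]
    - [1,0.4,0.5,0,-0.46]
    - [1,0.4,0.5,0,-0.56]
    - [1,0.4,0.5,0,-0.65]
    - [1,0.4,0.5,0,-0.74]
    - [1,0.4,0.5,0,-0.84]
    - [1,0.4,0.5,0,-0.93]
    - [1,0.4,0.5,0,-1]
    - [1,0.4,0.5,0,-1]

```text
time_s: 3.4
ee_pos: [0.5366, 0.0116, 0.2904]
tcp_rot: [-0.001, -0.133, 0.991, -0.0]
contact_force: [0.1, 0.0, -0.7]
gripper_width: 0.0852
grip_force: 0.0
```

```bash
cat > look.py <<'E'
from h import *
import sys
tag=sys.argv[1]
s=manip.sense();p,d=manip.snapshot("wrist");cv2.imwrite(f"pics/w{tag}.png",p[...,::-1]);np.savez(f"pics/w{tag}.npz",p=p,d=d)
K,T=cam("wrist",s);x=T[:3,:3]
from scipy.spatial.transform import Rotation as R
t=R.from_quat(np.roll(s["tcp_rot"],-1)).as_matrix()
print("tcp",s["ee_pos"],"toolx deg",np.degrees(np.arctan2(t[1,0],t[0,0])),"z",t[:,2],"j",s["joint_positions"],s["time_s"])
m=cv2.morphologyEx(red(p).astype(np.uint8),cv2.MORPH_CLOSE,np.ones((5,5)))
k,l,st,c=cv2.connectedComponentsWithStats(m)
if k>1:
    i=1+st[1:,4].argmax();print(st[i],c[i]);C=cloud("wrist",l==i,d,s);zt=np.percentile(C[:,2],98);top=C[C[:,2]>zt-.005]
    r=cv2.minAreaRect((top[:,:2]*1e4).astype(np.float32));w,V=np.linalg.eigh(np.cov(top[:,:2].T))
    print("ztop",zt,"rect",np.array(r[0])/1e4,np.array(r[1])/1e4,"axis",np.degrees(np.arctan2(V[1,1],V[0,1])),"disc",np.median(C[C[:,2]<zt-.03],axis=0) if (C[:,2]<zt-.03).any() else 0)
E
python3 look.py 1
```

```text
tcp [0.53658667 0.01157305 0.2904082 ] toolx deg -164.695874909747 z [-1.63439613e-03 -3.25173294e-04 -9.99998612e-01] j [ 2.17283209e-02  3.00982149e-01  2.38343467e-01  1.50979872e+00
 -2.89586652e-04 -2.45378716e-01] 3.4
[ 329  211   54   68 2307] [355.73775466 240.201127  ]
ztop 0.16019096518760176 rect [0.58169873 0.06166494] [0.05483257 0.01572944] axis -164.02070970201845 disc [0.57986864 0.053127   0.12328161]
```

>>> play_rows:
  rows:
    - [1,-0.25,0.15,0,0]
    - [1,-0.47,0.31,0.2,-0.01]
    - [1,-0.47,0.31,0.5,-0.01]
    - [1,-0.47,0.31,0.75,-0.01]
    - [1,-0.47,0.31,0.75,-0.01]

```text
time_s: 3.95
ee_pos: [0.5779, 0.0625, 0.1957]
tcp_rot: [-0.006, -0.14, 0.99, 0.0]
contact_force: [-0.3, 0.8, 0.6]
gripper_width: 0.0853
grip_force: 0.0
```

```bash
python3 look.py 2
```

```text
tcp [0.57793745 0.06254941 0.19573771] toolx deg -163.84667988020917 z [-0.01108805 -0.00135481 -0.99993761] j [ 1.07888910e-01  4.27666803e-01  1.77991199e-01  1.33229043e+00
 -1.52970617e-04 -1.74029023e-01] 3.95
[ 278  180   79  100 4898] [316.88954675 223.93323806]
ztop 0.16010696291683227 rect [0.5820978  0.06159167] [0.05509042 0.01553797] axis -163.67619177794572 disc [0.58036662 0.06439076 0.12333884]
```

View pics/w2.png

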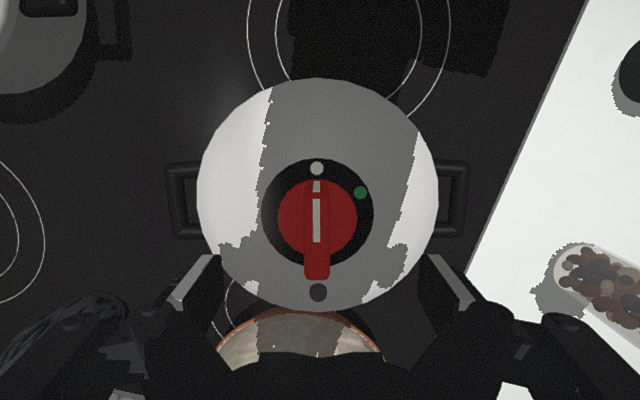

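The wrist view shows the knob centred between the open fingers: pointer at the white dot (317,168), green dot at (361,193). The 2 mm height overshoot looks like settling, so I'll descend gently.

>>> play_rows:
  rows:
    - [1,0,0,0.0,0]
    - [1,0,0,0.15,0]
    - [1,0,0,0.3,0]
    - [1,0,0,0.45,0]
    - [1,0,0,0.5,0]
    - [1,0,0,0.5,0]
    - [1,0,0,0.5,0]

```text
time_s: 4.7
ee_pos: [0.5825, 0.0628, 0.1432]
tcp_rot: [0.002, -0.141, 0.99, -0.0]
contact_force: [-0.0, 0.0, 0.4]
gripper_width: 0.0858
grip_force: 0.0
```

>>> play_rows:
  rows:
    - [1,0,-0.01,0.04,0]
    - [1,0,-0.01,0.08,0]
    - [1,0,-0.01,0.08,0]
    - [0,0,-0.01,0.08,0]
    - [0,0,-0.01,0.08,0]
    - [0,0,-0.01,0.08,0]
    - [0,0,-0.01,0.08,0]
    - [0,0,-0.01,0.08,0]
    - [0,0,-0.01,0.08,0]
    - [0,0,-0.01,0.08,0]
  grip_force: 40

```text
time_s: 5.7
ee_pos: [0.5818, 0.0613, 0.132]
tcp_rot: [0.0, -0.141, 0.99, -0.0]
contact_force: [0.2, -2.4, 1.7]
gripper_width: 0.0156
grip_force: 41.5
```

>>> play_rows:
  rows:
    - [0,0,0,0,0.06]
    - [0,0,0,0,0.12]
    - [0,0,0,0,0.18]
    - [0,0,0,0,0.24]
    - [0,0,0,0,0.3]
    - [0,0,0,0,0.36]
    - [0,0,0,0,0.42]
    - [0,0,0,0,0.48]
    - [0,0,0,0,0.54]
    - [0,0,0,0,0.6]
    - [0,0,0,0,0.64]
    - [0,0,0,0,0.66]
    - [0,0,0,0,0.66]
    - [0,0,0,0,0.66]

```text
time_s: 7.1
ee_pos: [0.5821, 0.0625, 0.132]
tcp_rot: [0.0, 0.367, 0.93, 0.001]
contact_force: [1.1, 2.5, 0.5]
gripper_width: 0.0155
grip_force: 41.3
```

```bash
python3 look.py 3; python3 -c "
from rig import manip
s=manip.sense();print(s['torque'],s['contact_force'])"
```

```text
tcp [0.58211993 0.06248934 0.13195275] toolx deg 136.9027273796098 z [ 0.00111024  0.0014762  -0.99999829] j [0.10623846 0.46503144 0.06581999 1.17032436 0.00135015 0.8584288 ] 7.1
[ 266  199  110  149 6974] [320.52408948 260.23774018]
ztop 0.16009374202297388 rect [0.58238862 0.06256422] [0.01571467 0.05534474] axis 136.85174276470167 disc [0.56765784 0.07725537 0.12322478]
[ 0.47717577 -0.32636949 -0.08127179] [1.62177117 2.76047706 0.43692162]
```

View pics/w3.png

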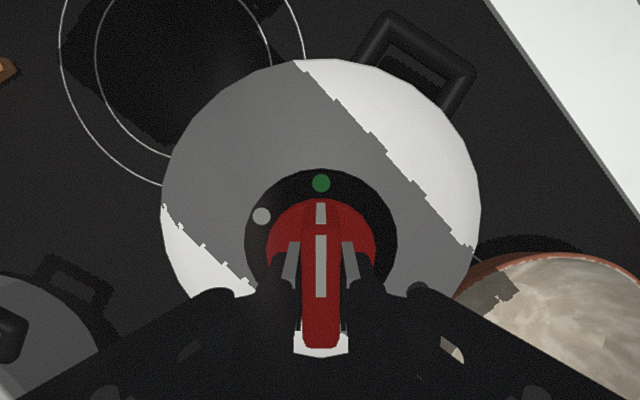

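The pointer line (320,213) lies on the green dot (321,183), a turn of about 59.5°. Next I release, rise and check.

>>> play_rows:
  rows:
    - [1,0,0,0,0]
    - [1,0,0,0,0]
    - [1,0,0,0,0]
    - [1,0,0,0,0]
    - [1,0,0,0,0]
    - [1,0,0,0,0]
    - [1,0,0,-0.1,0]
    - [1,0,0,-0.3,0]
    - [1,0,0,-0.5,0]
    - [1,0,0,-0.7,0]
    - [1,0,0,-0.9,0]
    - [1,0,0,-0.9,0]
    - [1,0,0,-0.9,0]
    - [1,0,0,-0.9,0]

```text
time_s: 8.55
ee_pos: [0.581, 0.0616, 0.2389]
tcp_rot: [-0.001, 0.368, 0.93, -0.0]
contact_force: [-0.3, 0.4, -0.5]
gripper_width: 0.0857
grip_force: 0.0
```

```bash
python3 look.py 4
python3 - <<'E'
from h import *
p,d=manip.snapshot("top");f=np.load("pics/top0.npz")["p"]
print("black knob diff",np.abs(p[170:265,360:460].astype(int)-f[170:265,360:460]).mean())
E
```

```text
tcp [0.58104275 0.06163548 0.23890171] toolx deg 136.84523689459505 z [-1.59839256e-03 -1.95864235e-04 -9.99998703e-01] j [ 1.05695719e-01  4.09910998e-01  2.63124897e-01  1.42562036e+00
 -2.61423295e-05  8.58887807e-01] 8.55
[ 289  164   67   82 3516] [322.19283276 200.3629124 ]
ztop 0.16015851569033093 rect [0.58258901 0.0626702 ] [0.0155646 0.0551272] axis 136.19031915579464 disc [0.58108554 0.06339153 0.12330989]
black knob diff 4.627964912280702
```

View pics/w4.png

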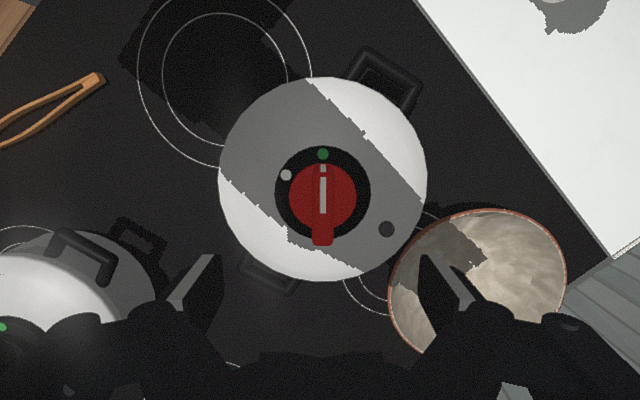

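Released, the knob rests with its pointer (323,195) on the green dot (323,153). Its axis is at 136.2°, 60° from the start, and the gripper is clear.

```bash
python3 -c "
from rig import manip
print(manip.hand_in())"
```

```text
the job is handed in; nothing more can be done
None
```

The red-knob cooker is locked: its knob was turned 60° clockwise, stayed at the green dot after I let go, and the gripper was clear at hand-in at about 8.6 s; the arm never went near the black knob.

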